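Dock a gas canister on the bar's filling coupler

ROBOT

A 6-joint arm with a two-finger parallel gripper is mounted at the origin on the work surface. World frame = base frame: x ahead of the robot, y to its left, z up, the work surface at z = 0. Lengths are in m, angles in degrees, forces in N, time in s.
With the tool pointing down it reaches from about 0.375 to 0.75 m from the base axis. Payload 9 kg.
Tool frame: the origin (TCP) lies at the very end of the fingers, on their centre line; the grasp point (between the pads) lies 19 mm behind it (arm.grasp_offset is the distance from the TCP to the grasp point, in m); x points along the fingers, y is the direction in which the jaws open and shut, and the axes are right-handed (so a half turn about x gives the same grasp; the last joint's range is limited). The gripper opens to 85 mm and grips with 20 to 120 N. Pads are 22 mm wide; open, the fingers measure 114 mm over their backs; the gripper's body (76 mm by 85 mm) begins 54 mm behind the grasp point. The pads swing forward as they close: fully open they stand 13 mm farther back than shut.
Start: joints at [61.667, 5.964, 5.575, 89.605, 0, 77.527], TCP at [0.164, 0.577, 0.231] pointing down, gripper open.
Joint ranges: [-171.21, 171.21], [-48.23, 106.86], [-62.78, 66.21], [-105.2, 120.99], [-86.42, 89.51], [-180, 180]. Speed limits (degrees/s): [127.2, 127.2, 147.25, 180, 180, 180].

INTERFACE

Orientations are given as [roll, pitch, yaw] about the fixed x, y, z axes, in that order (R = Rz(yaw) Ry(pitch) Rx(roll)).
In Python, from station import arm, claw, monitor, eyes gives the robot as it stands. The module is installed in compiled form; this text tells all that it offers. Calls block until the motion is done:
- arm.move_pose(position, orientation): joint-space move of the TCP to a pose.
- arm.move_linear(position, rate=0.15, rotation=None): straight line of the TCP; rotation=None keeps the orientation; rate is the mean speed in m/s.
- arm.move_joints(angles): joint-space move.
- claw.grip(opening, newtons=None): finger opening in m; newtons is the grip in N (None keeps the last); returns when the fingers have stopped.
- arm.wait(seconds).
- arm.ik(position, orientation): joint angles nearest the present ones, or None.
- monitor.sense(): the state.
- eyes.camera(name): name is "scene" or "top" or "wrist"; returns a dict with "color" (420x560x3 uint8, red, green, blue), "fovy" (degrees; the focal length in pixels is half the picture's height over the tangent of half this angle, whatever the lens; pixels are square), "cx", "cy" (the principal point, pixels), "camera_from_world" (4x4, takes a point from world to camera coordinates); the wrist camera has in their place "T_tool_cam" (4x4, takes a point from camera to tool coordinates, whose origin is the TCP and whose axes are the tool frame's). Camera axes: x right, y up, looking along -z (the intrinsics and any distortion apply to the point x, -y, -z); pixel columns grow to the right and rows downward; lengths in m; the calibration is good to about 2 mm. A picture is of the moment at which its call begins: read the wrist's pose just before it. There is no depth.
A pose or a line that the arm cannot do raises arm.MotionError and nothing moves.
- arm.sign_off(): hands the job in, once; it reports no verdict.
Trained networks look in the newest picture that a camera, given by its name, has taken for a name from the list of things; names that differ only in an ending like _2 or _b are one class to them, and where a whole thing is asked for, a point or a joint stands for the part that bears it (a point fixed in the world has none). Each returns a list of dicts, best first, with "confidence" (0 to 1); they miss things now and then, are a little off and sometimes report something else, mostly with a low value. They report only what shows in the picture. A call takes as long as a camera call. They do not tell look-alikes from the thing itself.
- eyes.boxes_of(query, camera): "box" ([left, top, right, bottom] in pixels, round what is visible of it).
- eyes.trace(query, camera): "region" (420x560 bool, what is visible of it) and "box" ([left, top, right, bottom] in pixels, round what is visible of it).
- eyes.pinpoint(query, camera): "location" ([column, row] in pixels: a listed point, or the origin of a listed thing).
The state is a dict: "t": time; "qpos": joint angles; "dq": joint speeds; "effort": joint torques, N m; "ee_pos": TCP position; "ee_rot": TCP orientation; "wrist_force": force on the tool from outside, world axes, zero at the start; "moment": the same for the moment, N m; "width": finger opening in m.
Only numpy, scipy, OpenCV 4.12 (cv2) and the standard library are available. Lean on these libraries where they do the work, as an engineer would, in place of code of your own. Each camera call takes 0.05 s, during which the arm holds its last target.

TASK

Recharge the blue bottle-preserver canister at the bar's filling coupler: push the coupler's brass sleeve back (straight down) until it stays back by itself, then take the canister from its wooden rest and seat its plug upright in the coupler's mouth, pressing down gently but firmly until it is fully home and the sleeve springs forward (up) and locks it. Press by feel, never ram the plug, let go at the end, and leave the bottle, the tumbler and the jar where they stand.

Things in the scene. Friction and masses are not known exactly. Their poses are not given: they have to be found in the camera images.
- base: Fixed dark steel slab 110 x 100 x 28 mm, origin at the centre of its underside, z up. A 28 mm post in its middle carries an upright quick coupler, mouth up: a smooth brass sleeve (46 mm diameter, 44 mm tall, can be gripped across its diameter from above) round a steel socket with a green funnel mouth. Parts on the slab beside the post stay below 36 mm above the origin.
- rim_nominal (a point): Point on the slab's vertical axis 106 mm above its underside: NOMINAL centre of the funnel rim and of the sleeve's top when forward (sleeve spans 44 mm below it). The real coupler's height is not measured: the post is set anywhere up to 14 mm higher or lower, rigid. It also starts up to 3 mm off sideways in x and y, and floats: about 2 N pushes it sideways (4 mm at most) and it stays.
- seat_nominal (a point): Point 36 mm below rim_nominal: NOMINAL seat, where the plug's tip ends (same errors as the rim). Funnel 31 mm wide at the rim, narrowing over 8 mm to a 22 mm bore. Sleeve forward: jaws 17 mm above the seat bar the plug. Sleeve back: a sprung pin pops up between the open jaws, its top 18 mm above the seat. Keep plug and coupler from pressing on each other with over 15 N.
- sleeve (a joint): Sleeve travel in m: 0 forward (up), 0.012 fully back (down, hard stop). Takes 2 to 5 N. Once past about 0.009 the pin pops up; let go, the sleeve then stays at about 0.008 (cocked). The plug pressed in by 5 to 9 N (weight is not enough) over 18 mm moves the pin down; the sleeve stays above 0.005 until the tip is within 1 mm of the seat, then springs to 0 and locks the plug.
- pin (a joint): Height of the sprung brass pin in the bore, in m, measured in the coupler: 0 = held under the closed jaws, no plug in; 0.0055 = popped up (cocked); about -0.012 to -0.013 = pressed right down by a plug on its seat. Its top is 13 mm above the seat at 0.
- canister: Loose blue metal gas canister, 115 mm tall, about 0.24 kg, round, upright. Origin at the tip of its plug (bottom centre), z up. Steel plug 19 mm diameter, tapered tip, from 0 to 40 mm with a groove at 12 to 19 mm, blue body 34 mm diameter from 40 to 110 mm, small brass cap on top. Hold it by the upper body. It starts hanging in the rest, the body's lower edge on the rest's top.
- rest: Fixed light wooden block 75 x 75 x 50 mm with an upright 24 mm hole, 43 mm deep, in the middle of its top; origin at the centre of its underside.
- bottle: Bystander: amber bottle with cork, 72 mm diameter, 235 mm tall; origin at the centre of its underside.
- tumbler: Bystander: glass tumbler, 80 mm diameter, 90 mm tall; origin at the centre of its underside.
- jar: Bystander: glass jar with wooden lid, 60 mm diameter, 70 mm tall; origin at the centre of its underside.
Things that resemble listed ones, but are neither listed nor needed, are in the scene too. There is more than one size of the canister; the job needs the larger. What is shaped like the base but pink is not meant.

How it is judged (in metres and radians):
On the way, in this order (a step that is already met when the one before it is completed fails the run):
1. the sleeve is pushed back and stays back with nothing touching the coupler (value of joint sleeve above 0.0045 m and contact force between base and anything else below 0.3 N), for 0.2 s.
2. the canister's plug enters the mouth and pushes the pin down while the sleeve is back (value of joint sleeve above 0.0045 m and value of joint pin below 0.003 m and horizontal distance between canister and base below 0.012 m).
At the end, for the whole second after the job is handed in: The canister stands in the coupler, released and at rest: plug tip within 9 mm (sideways) of the station's axis, upright within 0.10 rad, the pin pressed down (reads below -10 mm: plug home) and the sleeve forward again (reads below 1.5 mm) (value of joint sleeve below 0.0015 m and horizontal distance between canister and base below 0.009 m and angle between canister's own z axis and vertical below 0.1 rad and linear speed of canister below 0.02 m/s and contact force between canister and the fingers below 0.1 N and value of joint pin below -0.01 m); the robot touches nothing.
It fails at once if plug and coupler pressed together with more than 20 N (all contacts added up) (contact force between canister and base above 20 N).
It fails at once if the bottle was moved more than 20 mm (distance of bottle from where it was at the start of the episode above 0.02 m).
It fails at once if the tumbler was moved more than 20 mm (distance of tumbler from where it was at the start of the episode above 0.02 m).
It fails at once if the jar was moved more than 20 mm (distance of jar from where it was at the start of the episode above 0.02 m).
It also fails if it takes over 61 s, if anything falls off the work surface, if the arm or the gripper's body presses on something with over 40 N, if the wrist force passes 120 N, or if a joint passes its speed limit or range.

## Working session

There is one attempt and no reset: what is moved stays moved. The work goes in short steps, each a Python script; the robot and the scene stay as the last script left them, time stands still between calls to the robot, and variables do not carry over. Pictures are saved under pics/ and viewed, and the job is handed in when it is done.

```bash
mkdir -p pics; cat > h.py <<'E'
import numpy as np, cv2
from station import arm, claw, monitor, eyes
def save(c,n): cv2.imwrite('pics/'+n,c['color'][:,:,::-1])
def K(c):
    f=c['color'].shape[0]/2/np.tan(np.radians(c['fovy'])/2); return f
def ray(c,uv,T=None):
    f=K(c); d=np.array([(uv[0]-c['cx'])/f,-(uv[1]-c['cy'])/f,-1.])
    W=np.linalg.inv(c['camera_from_world']) if T is None else T
    return W[:3,3],W[:3,:3]@d
def atz(c,uv,z,T=None):
    o,d=ray(c,uv,T); return o+d*(z-o[2])/d[2]
def proj(c,p):
    q=c['camera_from_world']@np.append(p,1); f=K(c)
    return np.array([c['cx']+f*q[0]/-q[2], c['cy']-f*q[1]/-q[2]])
E
python3 - <<'E'
from h import *
s=monitor.sense(); print(s)
for n in ['scene','top']:
    c=eyes.camera(n); save(c,n+'0.png'); print(n,{k:v for k,v in c.items() if k!='color'})
    for q in ['base','canister','rest','bottle','tumbler','jar']:
        print(q,[(np.round(b['box']).tolist(),round(b['confidence'],2)) for b in eyes.boxes_of(q,n)])
    for q in ['base','canister','rest','rim_nominal','seat_nominal']:
        print(q,[(np.round(b['location'],1).tolist(),round(b['confidence'],2)) for b in eyes.pinpoint(q,n)])
E
```

```text
{'t': 0.0, 'qpos': array([ 6.16673127e+01,  5.99900710e+00,  5.52798919e+00,  8.96052276e+01,
       -1.23486072e-03,  7.75261248e+01]), 'dq': array([ 0.02673767,  0.07431871, -0.0454317 , -0.08695991, -0.00417896,
        0.03762402]), 'effort': array([ 4.24722875e-04, -5.56923616e+01,  5.03656375e+01,  1.66165188e-02,
       -1.19713850e-04, -2.00727968e-08]), 'ee_pos': array([0.16380239, 0.57686249, 0.23052729]), 'ee_rot': array([-101.54600283,   89.92374451, -117.4048141 ]), 'wrist_force': array([-0.27801245,  0.32028348,  0.1580889 ]), 'moment': array([-0.04702828, -0.03820927,  0.01573821]), 'width': 0.08540459875883412}
scene {'fovy': 55.77832616292895, 'cx': 283.33906405270966, 'cy': 206.81743580688854, 'camera_from_world': array([[-0.0533334 ,  0.99833613,  0.02192068,  0.07200356],
       [-0.58751666, -0.04912176,  0.80771977,  0.25967688],
       [ 0.80745261,  0.03019967,  0.58915894, -1.35263257],
       [ 0.        ,  0.        ,  0.        ,  1.        ]])}
base [([351.0, 206.0, 410.0, 274.0], 0.94), ([441.0, 223.0, 506.0, 295.0], 0.94)]
canister [([198.0, 204.0, 208.
[... 824 characters left out ...]
 0.9889254 , -1.04963764],
       [ 0.        ,  0.        ,  0.        ,  1.        ]])}
base [([123.0, 148.0, 174.0, 198.0], 0.87), ([182.0, 167.0, 232.0, 214.0], 0.68)]
canister [([344.0, 219.0, 361.0, 236.0], 0.49)]
rest [([332.0, 211.0, 365.0, 242.0], 0.65), ([188.0, 165.0, 232.0, 214.0], 0.23)]
bottle [([258.0, 114.0, 291.0, 158.0], 0.75)]
tumbler [([256.0, 240.0, 285.0, 269.0], 0.87)]
jar [([406.0, 194.0, 430.0, 216.0], 0.9)]
base [([209.3, 191.7], 0.69), ([147.7, 174.3], 0.6)]
canister [([350.5, 227.1], 0.68), ([342.8, 196.8], 0.49)]
rest [([345.4, 226.4], 0.68)]
rim_nominal [([202.4, 180.5], 0.77), ([134.8, 166.4], 0.58)]
seat_nominal [([202.4, 190.9], 0.83), ([142.5, 168.5], 0.72)]
```

```bash
python3 - <<'E'
import cv2
a=cv2.imread('pics/scene0.png'); b=cv2.imread('pics/top0.png')
cv2.imwrite('pics/scene0c.png',cv2.resize(a[140:320,90:520],None,fx=1.86,fy=1.86,interpolation=2))
cv2.imwrite('pics/top0c.png',cv2.resize(b[90:290,100:450],None,fx=2.2,fy=2.2,interpolation=2))
E
```

```text
(no output)
```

View pics/scene0c.png

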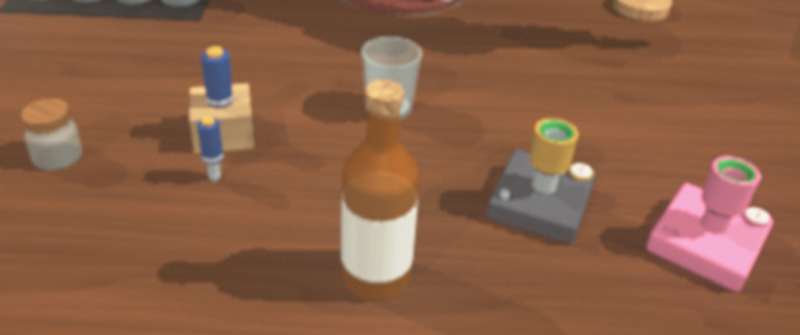

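View pics/top0c.png

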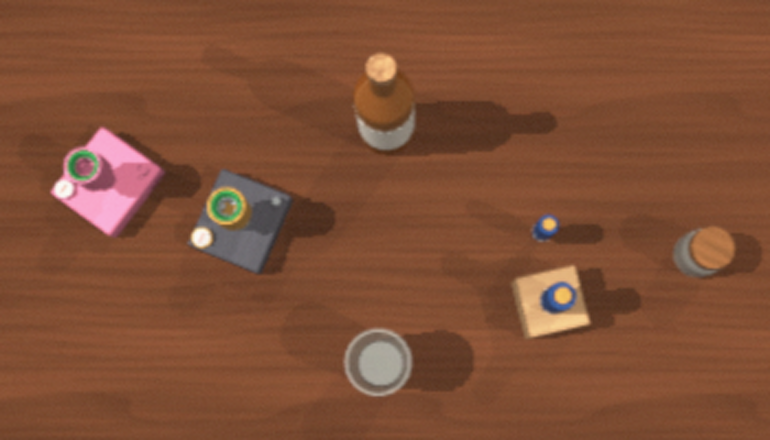

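Candidates: canister – the blue one in the rest (scene ≈207,180; top ≈354,224) versus a small one standing free (scene 203,215; top 348,194), so I choose the one in the rest. Base – the dark slab with brass sleeve (scene 380,240; top 205,188) versus the pink one (473,260), so I choose the dark one.

```bash
python3 - <<'E'
from h import *
import cv2
cs=eyes.camera('scene'); ct=eyes.camera('top')
def mm(c,lo,hi,box):
    h=cv2.cvtColor(c['color'],cv2.COLOR_RGB2HSV); m=cv2.inRange(h,lo,hi)
    k=np.zeros_like(m); l,t,r,b=box; k[t:b,l:r]=m[t:b,l:r]; return k
def tri(ps,pt):
    A=[];B=[]
    for c,p in((cs,ps),(ct,pt)):
        o,d=ray(c,p); d/=np.linalg.norm(d); P=np.eye(3)-np.outer(d,d); A.append(P);B.append(P@o)
    x=np.linalg.lstsq(np.vstack(A),np.hstack(B),rcond=None)[0]
    return x, proj(cs,x)-ps, proj(ct,x)-pt
def ell(m):
    ys,xs=np.nonzero(m); hull=cv2.convexHull(np.c_[xs,ys].astype(np.float32)); 
    e=cv2.fitEllipse(hull); return np.array(e[0]),e[1]
g=[ell(mm(c,(45,80,50),(85,255,255),b)) for c,b in((cs,(350,195,415,240)),(ct,(180,165,225,205)))]
print('green',g,tri(g[0][0],g[1][0]))
cap=[]
for c,b in((cs,(198,160,216,185)),(ct,(345,212,365,235))):
    m=mm(c,(12,130,150),(28,255,255),b); ys,xs=np.nonzero(m); cap.append(np.array([xs.mean(),ys.mean()])); print(len(xs),cap[-1])
print('cap',tri(*cap))
# slab top corners in top view
pc=np.array([[225,170],[292,195],[262,271],[190,243]])/2.2+[100,90]
w=np.array([atz(ct,p,.028) for p in pc]); print('slab',w,w.mean(0))
d=np.diff(np.vstack([w,w[:1]]),axis=0); print(np.linalg.norm(d,axis=1),np.degrees(np.arctan2(d[:,1],d[:,0])))
pr=np.array([[513,281],[577,266],[591,322],[526,338]])/2.2+[100,90]
w=np.array([atz(ct,p,.05) for p in pr]); print('rest',w,w.mean(0))
for n,p,z in(('bottle',(387,135),0),('tumbler',(380,365),0),('jar',(695,255),0.03),('small',(541,235),.0)):print(n,atz(ct,np.array(p)/2.2+[100,90],z))
E
```

```text
green [(array([388.61859131, 209.85444641]), (9.362632751464844, 17.213829040527344)), (array([202.36051941, 183.03819275]), (12.957805633544922, 13.54883861541748))] (array([0.5899567 , 0.17180784, 0.11049669]), array([ 0.31528635, -0.02318488]), array([0.23748964, 0.03625074]))
42 [204.80952381 166.45238095]
37 [355.18918919 223.2972973 ]
cap (array([ 0.48232545, -0.22570703,  0.12814207]), array([0.34750918, 0.04474993]), array([ 0.30376241, -0.05103342]))
slab [[0.65303626 0.19233169 0.028     ]
 [0.61972544 0.10394089 0.028     ]
 [0.52010731 0.14036153 0.028     ]
 [0.55639544 0.23439932 0.028     ]] [0.58731611 0.16775836 0.028     ]
[0.09445922 0.10606713 0.10079649 0.10539988] [-110.64934364  159.91745604   68.89895451  -23.52343197]
rest [[ 0.50517313 -0.17864001  0.05      ]
 [ 0.52421891 -0.25921103  0.05      ]
 [ 0.45406173 -0.27462988  0.05      ]
 [ 0.43410384 -0.19355216  0.05      ]] [ 0.4793894  -0.22650827  0.05      ]
bottle [ 0.70833217 -0.01847535  0.        ]
tumbler [ 0.40124709 -0.01093891  0.        ]
jar [ 0.54120638 -0.4143084   0.03      ]
small [ 0.57197766 -0.22270113  0.        ]
```

```bash
python3 - <<'E'
from h import *
print(monitor.sense()['t'])
for yaw in (69,-111,-21,159,0,180,90,-90):
    print(yaw,[None if (q:=arm.ik(p,[0,90,yaw])) is None else np.round(q).tolist() for p in ([.59,.171,.22],[.59,.171,.075],[.482,-.226,.09])])
yaw=69
try: arm.move_pose([.55,.171,.25],[0,90,-21])
except Exception as e: print(e)
s=monitor.sense(); c=eyes.camera('wrist'); save(c,'w1.png'); print(s['t'],s['ee_pos'],s['ee_rot'],{k:v for k,v in c.items() if k!='color'})
E
```

```text
1.3
69 [[4.0, 8.0, 7.0, 89.0, 0.0, -65.0], [4.0, 10.0, -6.0, 74.0, 0.0, -65.0], [-39.0, -5.0, -20.0, 75.0, 0.0, -108.0]]
-111 [[4.0, 8.0, 7.0, 89.0, 0.0, 115.0], [4.0, 10.0, -6.0, 74.0, 0.0, 115.0], [-39.0, -5.0, -20.0, 75.0, 0.0, 72.0]]
-21 [[4.0, 8.0, 7.0, 89.0, 0.0, 25.0], [4.0, 10.0, -6.0, 74.0, 0.0, 25.0], [-39.0, -5.0, -20.0, 75.0, 0.0, -18.0]]
159 [[4.0, 8.0, 7.0, 89.0, 0.0, -155.0], [4.0, 10.0, -6.0, 74.0, 0.0, -155.0], [-39.0, -5.0, -20.0, 75.0, 0.0, 162.0]]
0 [[4.0, 8.0, 7.0, 89.0, 0.0, 4.0], [4.0, 10.0, -6.0, 74.0, 0.0, 4.0], [-39.0, -5.0, -20.0, 75.0, 0.0, -39.0]]
180 [[4.0, 8.0, 7.0, 89.0, 0.0, -176.0], [4.0, 10.0, -6.0, 74.0, 0.0, -176.0], [-39.0, -5.0, -20.0, 75.0, 0.0, 141.0]]
90 [[4.0, 8.0, 7.0, 89.0, 0.0, -86.0], [4.0, 10.0, -6.0, 74.0, 0.0, -86.0], [-39.0, -5.0, -20.0, 75.0, 0.0, -129.0]]
-90 [[4.0, 8.0, 7.0, 89.0, 0.0, 94.0], [4.0, 10.0, -6.0, 74.0, 0.0, 94.0], [-39.0, -5.0, -20.0, 75.0, 0.0, 51.0]]
3.3167 [0.54968656 0.17188534 0.25003307] [129.42032643  89.98692525 108.48751515] {'fovy': 66.07973010305527, 'cx': 283.52995764108556, 'cy': 207.78154738098783, 'T_tool_cam': array([[-1.83222645e-04,  3.00609694e-01, -9.53747230e-01,
        -1.43545444e-01],
       [ 9.99999620e-01, -7.57860322e-04, -4.30976596e-04,
         3.30744809e-04],
       [-8.52362925e-04, -9.53746946e-01, -3.00609440e-01,
        -7.57667245e-02],
       [ 0.00000000e+00,  0.00000000e+00,  0.00000000e+00,
         1.00000000e+00]])}
```

View pics/w1.png

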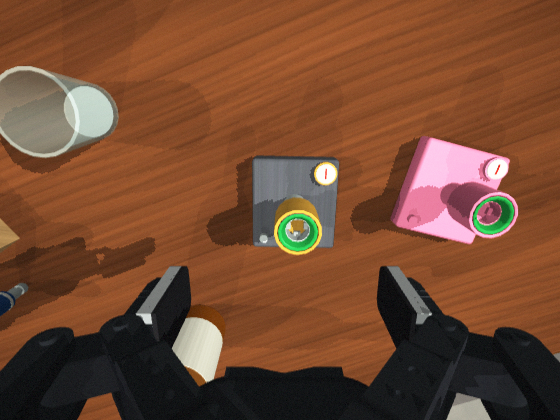

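The wrist view shows the dark base at (295,200), its rim ring at (299,232), the pink look-alike at right (450,190), and the bottle under the left finger. Next I triangulate the rim with a second wrist view.

```bash
cat >> h.py <<'E'
from scipy.spatial.transform import Rotation as Ro
def wpose(c,s):
    T=np.eye(4); T[:3,:3]=Ro.from_euler('xyz',s['ee_rot'],degrees=True).as_matrix(); T[:3,3]=s['ee_pos']
    return T@c['T_tool_cam']
def tri(rays):
    A=[];B=[]
    for o,d in rays:
        d=d/np.linalg.norm(d); P=np.eye(3)-np.outer(d,d); A.append(P);B.append(P@o)
    return np.linalg.lstsq(np.vstack(A),np.hstack(B),rcond=None)[0]
def blob(c,lo,hi,box):
    h=cv2.cvtColor(c['color'],cv2.COLOR_RGB2HSV); m=cv2.inRange(h,lo,hi)
    k=np.zeros_like(m); l,t,r,b=[int(v) for v in box]; k[t:b,l:r]=m[t:b,l:r]; 
    ys,xs=np.nonzero(k); e=cv2.fitEllipse(cv2.convexHull(np.c_[xs,ys].astype(np.float32)))
    return np.array(e[0]),e[1],len(xs)
E
python3 - <<'E'
from h import *
R=[];V=[]
for i,p in enumerate(([.55,.171,.25],[.62,.2,.22],[.62,.15,.22])):
    if i: arm.move_linear(p,rate=.2)
    s=monitor.sense(); c=eyes.camera('wrist'); T=wpose(c,s); save(c,f'w2_{i}.png')
    # predict
    q=np.linalg.inv(T)@np.append([.59,.172,.11],1); f=K(c); u=np.array([c['cx']+f*q[0]/-q[2],c['cy']-f*q[1]/-q[2]])
    b=[u[0]-50,u[1]-50,u[0]+50,u[1]+50]; b=np.clip(b,0,[560,420,560,420])
    e=blob(c,(45,100,60),(85,255,255),b); print(u,e,'depth',-q[2],'diam',max(e[1])*-q[2]/f)
    R.append(ray(c,e[0],T)); V.append(-q[2])
x=tri(R);print(x, monitor.sense()['t'])
for o,d in R: print(o+d*(x[2]-o[2])/d[2])
E
```

```text
[298.36730834 232.06704811] (array([297.39813232, 231.97325134]), (37.26116180419922, 39.90467834472656), 718) depth 0.3045389990534835 diam 0.03763796464395293
[237.2180937  182.34993521] (array([236.31993103, 182.25144958]), (45.3768424987793, 47.565792083740234), 1048) depth 0.2593963019737787 diam 0.03821359645499672
[296.40867988 158.68140594] (array([295.28656006, 158.47283936]), (47.58551788330078, 47.89735794067383), 1112) depth 0.25478531623839873 diam 0.037795957561284975
[0.58966709 0.17121983 0.1096827 ] 4.475
[0.58970859 0.17114723 0.1096827 ]
[0.5897192  0.17128768 0.1096827 ]
[0.58957812 0.17122427 0.1096827 ]
```

```bash
python3 - <<'E'
from h import *
x,y=.5897,.1712
arm.move_linear([x,y,.17],rate=.2)
arm.move_linear([x,y,.078],rate=.1)
print('f',monitor.sense()['wrist_force'])
claw.grip(0.03,35); arm.wait(.2)
s=monitor.sense(); print(s['t'],'w',s['width'],s['wrist_force'],s['ee_pos'])
z=s['ee_pos'][2]; z0=.078
for i in range(1,10):
    z=z0-.0015*i
    arm.move_linear([x,y,z],rate=.03); arm.wait(.05)
    s=monitor.sense(); print(i,round(s['t'],2),z,s['ee_pos'],s['wrist_force'].round(2),s['width'].round(4))
    if s['wrist_force'][2]>14: break
E
```

```text
f [ 0.35779291 -0.34069805 -0.36254242]
6.6417 w 0.04551038676748476 [ 1.39962167 -0.36162792  2.57515682] [0.58994565 0.17120899 0.0782949 ]Traceback (most recent call last):
  File "<stdin>", line 12, in <module>
AttributeError: 'float' object has no attribute 'round'
```

```bash
python3 - <<'E'
from h import *
x,y=.5897,.1712; z0=.078
for i in range(2,12):
    z=z0-.0015*i
    arm.move_linear([x,y,z],rate=.03); arm.wait(.05)
    s=monitor.sense(); print(i,round(s['t'],2),round(z,4),s['ee_pos'].round(4),s['wrist_force'].round(2),round(s['width'],4))
    if s['wrist_force'][2]>12: break
E
```

```text
2 7.24 0.075 [0.5898 0.1712 0.075 ] [2.35 0.24 1.31] 0.0457
3 7.54 0.0735 [0.5898 0.1713 0.0735] [2.46 2.09 1.94] 0.0455
4 7.84 0.072 [0.5897 0.1712 0.072 ] [2.14 1.05 1.74] 0.0456
5 8.14 0.0705 [0.5896 0.1713 0.0704] [1.8  1.51 1.85] 0.0457
6 8.44 0.069 [0.5896 0.1712 0.0689] [0.52 1.28 2.93] 0.0452
7 8.74 0.0675 [0.5896 0.1712 0.0674] [1.01 1.08 2.7 ] 0.0455
8 9.04 0.066 [0.59   0.1711 0.0668] [-0.65  0.68  8.67] 0.0456
9 9.34 0.0645 [0.5909 0.171  0.0666] [-1.92 -0.21 14.51] 0.0457
```

```bash
python3 - <<'E'
from h import *
x,y=.5897,.1712
arm.move_linear([x,y,.0665],rate=.03)
claw.grip(0.085); arm.wait(.3)
print(monitor.sense()['wrist_force'])
arm.move_linear([x,y,.15],rate=.15)
arm.move_linear([.62,.15,.22],rate=.2); arm.wait(.2)
R=[]
for i,p in enumerate(([.62,.15,.22],[.55,.19,.24])):
    if i: arm.move_linear(p,rate=.25)
    s=monitor.sense(); c=eyes.camera('wrist'); T=wpose(c,s); save(c,f'w3_{i}.png')
    q=np.linalg.inv(T)@np.append([.59,.172,.11],1); f=K(c); u=np.array([c['cx']+f*q[0]/-q[2],c['cy']-f*q[1]/-q[2]])
    b=np.clip([u[0]-50,u[1]-50,u[0]+50,u[1]+50],0,[560,420,560,420])
    e=blob(c,(45,100,60),(85,255,255),b); print(e,'diam',max(e[1])*-q[2]/f)
    R.append(ray(c,e[0],T))
    l=int(u[0]-50);t=int(u[1]-50); cv2.imwrite(f'pics/w3c_{i}.png',cv2.resize(c['color'][t:t+100,l:l+100,::-1],None,fx=5,fy=5,interpolation=2))
print(tri(R),s['t'])
for o,d in R: print(o+d*(.1097-o[2])/d[2])
E
python3 -c "
import cv2,numpy as np
cv2.imwrite('pics/w3cc.png',cv2.resize(np.hstack([cv2.imread('pics/w3c_%d.png'%i) for i in (0,1)]),(800,400)))"
```

```text
[-0.49874524 -0.28765086  0.170255  ]
(array([295.3170166 , 161.46643066]), (47.55854797363281, 48.22719192504883), 1113) diam 0.03773540521762952
(array([279.65179443, 242.81677246]), (37.9349365234375, 40.5594482421875), 743) diam 0.037337753055654524
[0.58992895 0.17174622 0.11027514] 12.3583
[0.58998901 0.17167595 0.1097    ]
[0.59019786 0.17170499 0.1097    ]
```

View pics/w3cc.png

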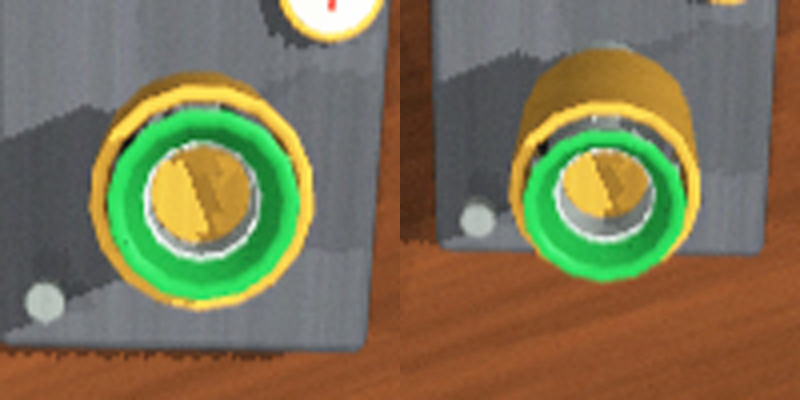

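The sleeve's gold rim now sits below the green funnel and the brass pin fills the bore (left crop, about 200,195), so the coupler is cocked. The mouth is at (0.590, 0.1717). Next is the canister.

```bash
python3 - <<'E'
from h import *
R=[]
arm.move_linear([.50,0.03,.3],rate=.3)
for i,p in enumerate(([.48,-.20,.27],[.48,-.25,.27])):
    arm.move_linear(p,rate=.3)
    s=monitor.sense(); c=eyes.camera('wrist'); T=wpose(c,s); save(c,f'w4_{i}.png')
    q=np.linalg.inv(T)@np.append([.482,-.226,.122],1); f=K(c); u=np.array([c['cx']+f*q[0]/-q[2],c['cy']-f*q[1]/-q[2]])
    b=np.clip([u[0]-25,u[1]-25,u[0]+25,u[1]+25],0,[560,420,560,420]); print(u)
    e=blob(c,(15,150,150),(30,255,255),b); print(e,'diam',max(e[1])*-q[2]/f)
    R.append(ray(c,e[0],T))
print(tri(R),monitor.sense()['t'])
for o,d in R: print(o+d*(.125-o[2])/d[2])
E
```

```text
[256.33264896 203.00691027]
(array([258.86154175, 207.79174805]), (29.147127151489258, 40.95735549926758), 326) diam 0.038594121264968036
[307.56489693 184.10264093]
(array([305.81033325, 188.41844177]), (20.6168155670166, 30.03297233581543), 336) diam 0.027794062471238747
[ 0.49159156 -0.22933472  0.10168521] 14.4917
[ 0.48643003 -0.22500042  0.125     ]
[ 0.4845102  -0.22883781  0.125     ]
```

View pics/w4_0.png

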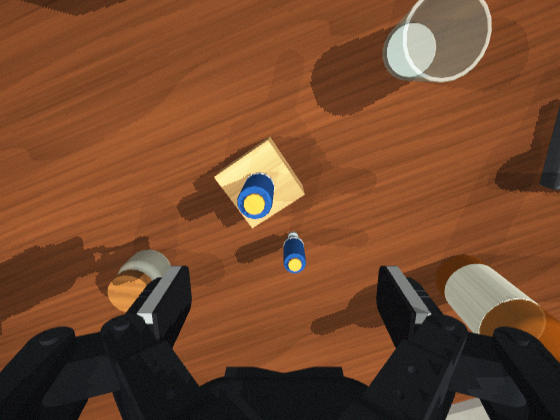

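The wanted canister's cap is at (254,204) in the wooden rest and the smaller one stands free at (294,265). The cap blob included wood, so I redo it with a tighter colour range.

```bash
python3 - <<'E'
from h import *
c=eyes.camera('wrist'); s=monitor.sense()
Tn=wpose(c,s); R=[]
for i,(p,box) in enumerate((([.48,-.20,.27],(235,185,275,222)),([.48,-.25,.27],(285,165,330,210)))):
    im=cv2.imread(f'pics/w4_{i}.png'); h=cv2.cvtColor(im,cv2.COLOR_BGR2HSV)
    m=cv2.inRange(h,(18,190,150),(32,255,255)); k=np.zeros_like(m); l,t,r,b=box;k[t:b,l:r]=m[t:b,l:r]
    n,lab,st,cen=cv2.connectedComponentsWithStats(k); j=1+np.argmax(st[1:,4]); print(st[j],cen[j])
    T=Tn.copy(); T[:3,3]+=np.array(p)-s['ee_pos']; R.append(ray(c,cen[j],T))
print(tri(R))
for o,d in R: print(o+d*(.125-o[2])/d[2])
E
```

```text
Traceback (most recent call last):
ValueError: attempt to get argmax of an empty sequence
```

```bash
python3 - <<'E'
from h import *
im=cv2.imread('pics/w4_0.png'); h=cv2.cvtColor(im,cv2.COLOR_BGR2HSV); print(h[204,246:264].tolist(), h[165,255:262].tolist())
c=eyes.camera('wrist'); s=monitor.sense()
Tn=wpose(c,s); R=[]
for i,(p,box) in enumerate((([.48,-.20,.27],(235,185,275,222)),([.48,-.25,.27],(285,165,330,210)))):
    im=cv2.imread(f'pics/w4_{i}.png'); h=cv2.cvtColor(im,cv2.COLOR_BGR2HSV)
    m=cv2.inRange(h,(18,160,170),(32,255,255)); k=np.zeros_like(m); l,t,r,b=box;k[t:b,l:r]=m[t:b,l:r]
    n,lab,st,cen=cv2.connectedComponentsWithStats(k); 
    if n<2: continue
    j=1+np.argmax(st[1:,4]); print(st[j],cen[j])
    T=Tn.copy(); T[:3,3]+=np.array(p)-s['ee_pos']; R.append(ray(c,cen[j],T))
print(tri(R))
for o,d in R: print(o+d*(.125-o[2])/d[2])
E
```

```text
[[26, 165, 253], [26, 167, 252], [25, 169, 252], [26, 166, 252], [25, 167, 252], [26, 165, 252], [26, 167, 252], [26, 167, 253], [26, 163, 253], [26, 163, 253], [26, 164, 253], [26, 163, 253], [26, 160, 253], [26, 160, 253], [26, 164, 254], [26, 161, 254], [26, 161, 253], [26, 160, 253]] [[23, 103, 250], [23, 105, 250], [23, 100, 250], [23, 100, 250], [23, 102, 250], [23, 101, 250], [23, 102, 249]]
[244 194  21  20 307] [253.58631922 203.50162866]
[295 175  21  20 308] [305.02597403 184.78571429]
[ 0.47938084 -0.22859286  0.13010153]
[ 0.48052473 -0.22959378  0.125     ]
[ 0.48075995 -0.22870081  0.125     ]
```

```bash
python3 - <<'E'
from h import *
x,y=.4808,-.2285
arm.move_linear([x,y,.20],rate=.2)
arm.move_linear([x,y,.080],rate=.1)
print(monitor.sense()['wrist_force'])
claw.grip(0.02,60); arm.wait(.2)
s=monitor.sense(); print(s['t'],s['width'],s['wrist_force'],s['ee_pos'])
arm.move_linear([x,y,.19],rate=.08); arm.wait(.2)
s=monitor.sense(); print(s['t'],s['width'],s['wrist_force'],s['ee_pos'],s['moment'])
c=eyes.camera('scene'); save(c,'s5.png'); t=eyes.camera('top'); save(t,'t5.png'); w=eyes.camera('wrist'); save(w,'w5.png')
u=proj(c,[x,y,.17]); l,tt=int(u[0]-50),int(u[1]-50)
a=cv2.resize(c['color'][tt:tt+100,l:l+100,::-1],(400,400)); b=cv2.resize(w['color'][:,:,::-1],(400,300)); 
cv2.imwrite('pics/j5.png',np.hstack([a,np.vstack([b,np.zeros((100,400,3),np.uint8)])]))
E
```

```text
[-0.19336861 -0.45839909 -0.35572133]
17.1917 0.03246542399308368 [0.7528765  0.71502535 4.75237096] [ 0.48100533 -0.22859154  0.08034183]
18.9167 0.03292408665025166 [ 0.32949496  0.62892903 -2.17579592] [ 0.48067984 -0.22838676  0.18968373] [-0.00249416  0.05397815 -0.00665785]
```

View pics/j5.png

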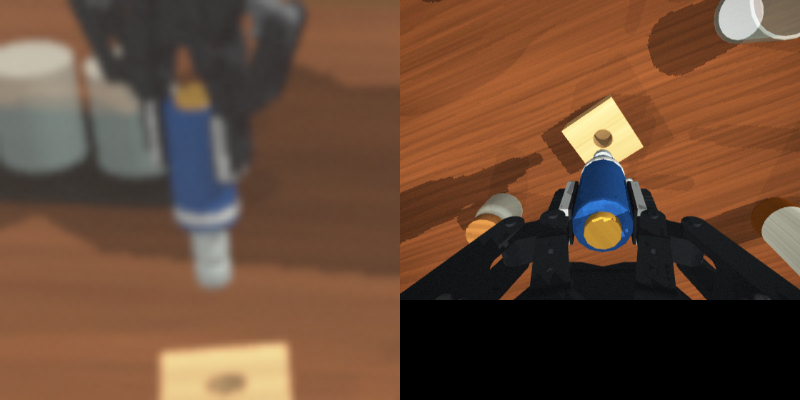

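```bash
python3 - <<'E'
from h import *
s=monitor.sense(); c=eyes.camera('scene'); w=eyes.camera('wrist'); T=wpose(w,s); print(s['ee_pos'])
x,y=.4807,-.2285
print('scene pred cap,tip',proj(c,[x,y,.2347]),proj(c,[x,y,.1197]), 'crop origin', (proj(c,[x,y,.17])-50).astype(int))
def wp(p):
    q=np.linalg.inv(T)@np.append(p,1); f=K(w); return np.array([w['cx']+f*q[0]/-q[2],w['cy']-f*q[1]/-q[2]])
print('wrist pred cap,tip,body low',wp([x,y,.2347]),wp([x,y,.1197]),wp([x,y,.1597]))
im=w['color'][190:370,200:360,::-1]; cv2.imwrite('pics/w5c.png',cv2.resize(im,None,fx=3,fy=3,interpolation=2))
a=cv2.imread('pics/s5.png')[95:215,170:250]; u=proj(c,[x,y,.2347]);v=proj(c,[x,y,.1197])
a=cv2.resize(c['color'][95:215,160:240,::-1],None,fx=5,fy=5,interpolation=2)
for p in(u,v): cv2.circle(a,tuple(int(k) for k in ((p-[160,95])*5)),4,(0,0,255),1)
b=cv2.imread('pics/w5c.png')
for p in(wp([x,y,.2347]),wp([x,y,.1197])): cv2.circle(b,tuple(int(k) for k in ((p-[200,190])*3)),4,(0,0,255),1)
o=np.zeros((600,800,3),np.uint8); o[:600,:400]=a; o[:540,400:800]=b[:,:400]; cv2.imwrite('pics/j6.png',o)
E
```

```text
[ 0.48075022 -0.22845919  0.18988356]
scene pred cap,tip [199.22246248 122.01262324] [204.43841271 169.30465828] crop origin [152  99]
wrist pred cap,tip,body low [282.23983194 325.26537902] [282.8219819 219.1717323] [282.69635358 242.06680677]
```

View pics/j6.png

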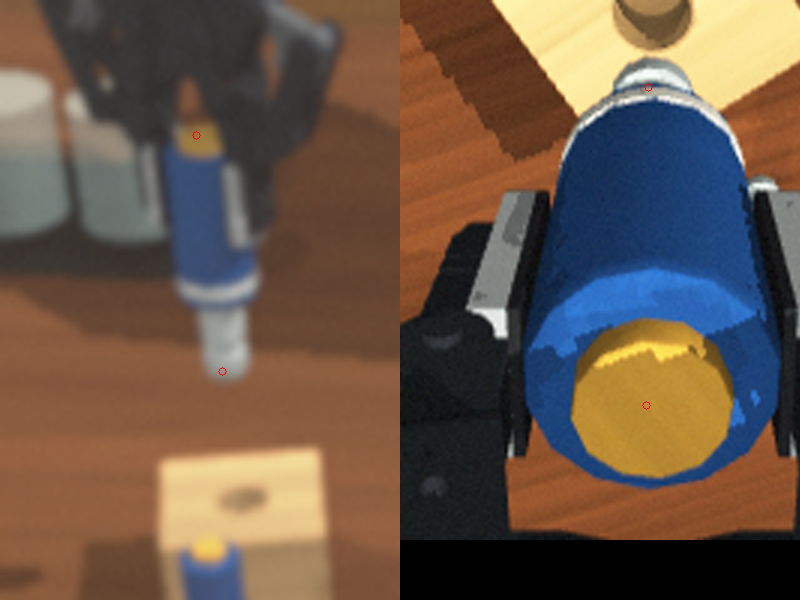

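Held upright and centred: the predicted cap and tip points (red) fall on the real ones in both views. Moving over the coupler and descending by feel.

```bash
python3 - <<'E'
from h import *
x,y=.5900,.1717
arm.move_linear([.4808,-.2285,.25],rate=.2)
arm.move_linear([x,y,.25],rate=.2)
arm.move_linear([x,y,.188],rate=.1); arm.wait(.4)
s=monitor.sense(); b=s['wrist_force']; print(s['t'],b,s['ee_pos'],s['width'])
np.save('b.npy',b)
z=.188
while z>.1645:
    z-=.002; arm.move_linear([x,y,z],rate=.03); arm.wait(.03)
    s=monitor.sense(); f=s['wrist_force']-b; print(round(s['t'],2),round(z,4),s['ee_pos'].round(4),f.round(2),s['moment'].round(3))
    if np.linalg.norm(f)>5: print('stop'); break
c=eyes.camera('scene'); save(c,'s7.png')
E
python3 -c "
import cv2
a=cv2.imread('pics/s7.png'); cv2.imwrite('pics/s7c.png',cv2.resize(a[130:290,320:520],None,fx=3.7,fy=3.7,interpolation=2))"
```

```text
23.0083 [ 0.64363512  0.74141006 -2.07942119] [0.59013615 0.17173048 0.18825755] 0.03289578448720668
23.29 0.186 [0.5899 0.1717 0.1858] [-0.96 -1.38 -0.67] [ 0.009 -0.019  0.011]
23.57 0.184 [0.5899 0.1717 0.1839] [-0.32 -1.57  1.06] [ 0.006 -0.006 -0.006]
23.86 0.182 [0.5899 0.1717 0.1819] [-0.97 -0.69  0.9 ] [-0.014 -0.027  0.013]
24.14 0.18 [0.5899 0.1717 0.1799] [-0.81 -1.63  0.32] [-0.    -0.     0.016]
24.43 0.178 [0.5899 0.1717 0.1779] [-1.43 -0.45  0.33] [-0.034  0.007  0.009]
24.71 0.176 [0.5899 0.1717 0.1759] [-0.67 -0.86  0.25] [ 0.025  0.004 -0.01 ]
24.99 0.174 [0.59   0.1717 0.1739] [-0.55 -0.77 -0.54] [-0.02  -0.035 -0.022]
25.27 0.172 [0.5899 0.1717 0.1719] [-1.14 -1.4   0.49] [-0.041 -0.017  0.051]
25.56 0.17 [0.5899 0.1717 0.1699] [-0.84 -1.23  0.08] [ 0.025  0.007 -0.08 ]
25.84 0.168 [0.5899 0.1717 0.1679] [-1.06 -0.69 -0.57] [ 0.005 -0.004 -0.01 ]
26.12 0.166 [0.5899 0.1717 0.1659] [-0.99 -1.55  0.68] [0.022 0.028 0.034]
26.41 0.164 [0.5899 0.1717 0.1639] [-1.09  0.19 -0.16] [ 0.022  0.005 -0.024]
```

View pics/s7c.png

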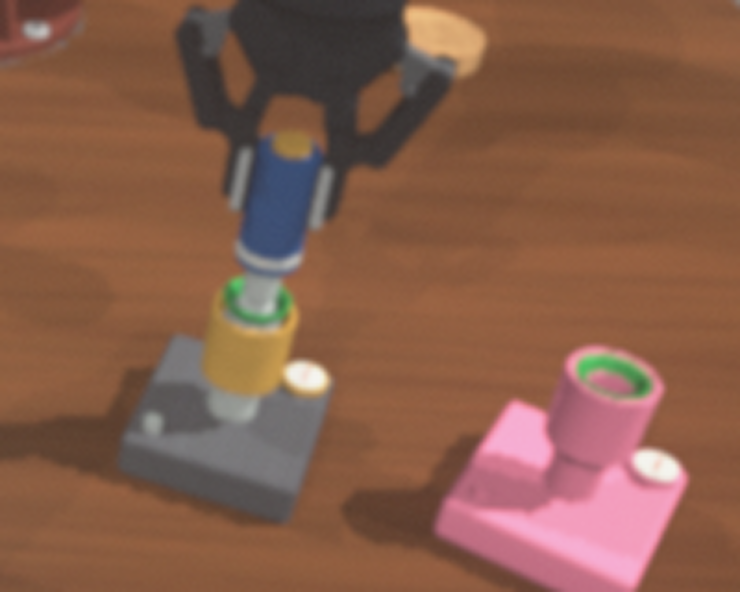

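The plug (about 262,290 in the crop) is inside the funnel with no contact force. Now I press in small steps.

```bash
python3 - <<'E'
from h import *
x,y=.5900,.1717
b=np.array([.0,-.3,-2.0]); z=.164
while z>.139:
    st=.001 if z>.1475 else .0005
    z-=st; arm.move_linear([x,y,z],rate=.02); arm.wait(.04)
    s=monitor.sense(); f=s['wrist_force']-b; print(round(s['t'],2),round(z,4),s['ee_pos'].round(4),f.round(2))
    if f[2]>11 or np.hypot(*f[:2])>5: print('stop'); break
E
```

```text
26.75 0.163 [0.59   0.1717 0.163 ] [-0.11 -0.29 -0.36]
27.04 0.162 [0.59   0.1717 0.162 ] [ 1.28 -0.48  0.03]
27.33 0.161 [0.5901 0.1717 0.1614] [-0.67  0.18  4.19]
27.62 0.16 [0.5901 0.1717 0.1603] [-0.45  0.19  6.91]
27.92 0.159 [0.5901 0.1717 0.159 ] [-0.77 -0.4   4.49]
28.21 0.158 [0.59   0.1717 0.1579] [0.42 0.37 5.38]
28.5 0.157 [0.59   0.1715 0.1567] [ 1.1  -1.63  3.36]
28.79 0.156 [0.59   0.1715 0.156 ] [ 1.36 -1.66  4.23]
29.08 0.155 [0.5901 0.1716 0.1551] [ 0.06 -2.28  5.97]
29.38 0.154 [0.5901 0.1717 0.154 ] [ 0.67 -2.11  6.27]
29.67 0.153 [0.59   0.1717 0.153 ] [ 0.77 -1.24  6.54]
29.96 0.152 [0.59   0.1718 0.152 ] [ 1.38 -1.58  7.07]
30.25 0.151 [0.59   0.1717 0.151 ] [ 1.76 -1.28  5.92]
30.54 0.15 [0.59   0.1717 0.15  ] [ 0.7  -0.94  4.7 ]
30.83 0.149 [0.59   0.1717 0.149 ] [ 0.24 -1.01  6.53]
31.12 0.148 [0.59   0.1717 0.148 ] [ 1.25 -1.07  6.62]
31.42 0.147 [0.59   0.1717 0.147 ] [ 0.7  -1.32  6.62]
31.71 0.1465 [0.59   0.1717 0.1465] [ 0.89 -1.63  6.8 ]
32.0 0.146 [0.59   0.1717 0.1461] [ 0.56 -0.97  7.32]
32.29 0.1455 [0.59   0.1717 0.1456] [ 0.65 -1.16  6.53]
32.58 0.145 [0.5899 0.1718 0.1446] [ 1.35 -0.01  3.61]
32.88 0.1445 [0.59   0.1718 0.1445] [0.67 1.48 4.92]
33.17 0.144 [0.59   0.1718 0.144 ] [0.56 0.78 5.72]
33.46 0.1435 [0.59   0.1717 0.1435] [1.26 0.73 5.74]
33.75 0.143 [0.5901 0.1717 0.1433] [0.47 0.59 7.41]
34.04 0.1425 [0.5902 0.1717 0.1433] [ 0.06  0.15 10.54]
34.33 0.142 [0.5903 0.1717 0.1432] [-2.03 -0.37 12.35]
stop
```

Hard stop after about 18.5 mm of pin travel. I check the sleeve before letting go.

```bash
python3 - <<'E'
from h import *
arm.wait(.2)
c=eyes.camera('scene'); print(monitor.sense()['wrist_force']); w=eyes.camera('wrist')
a=cv2.resize(c['color'][150:290,330:430,::-1],(400,560),interpolation=2)
b=cv2.resize(w['color'][150:370,200:360,::-1],(400,550),interpolation=2)
cv2.imwrite('pics/j8.png',np.hstack([a[:550],b]))
E
```

```text
[-1.54417826 -0.61186953 11.61214298]
```

View pics/j8.png

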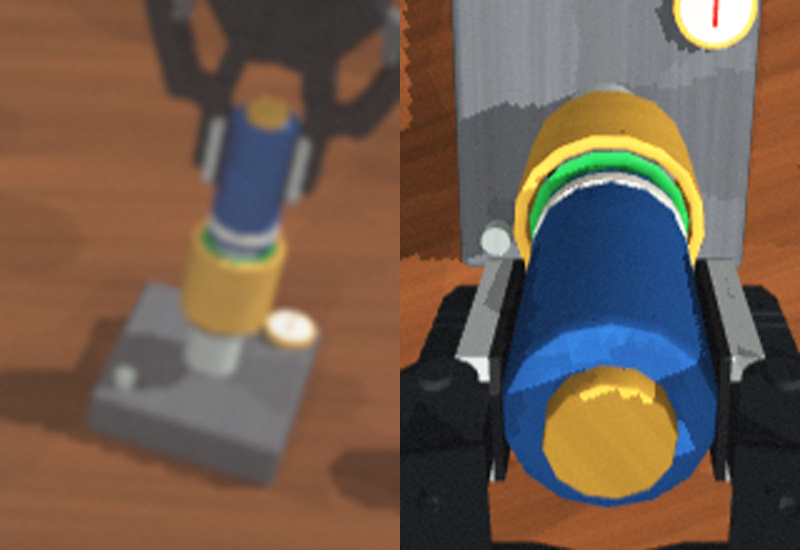

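The sleeve's gold rim is flush with the green funnel again, so it is forward. I relieve the load, give a light tug to check the lock, then let go.

```bash
python3 - <<'E'
from h import *
x,y=.59,.1717
for z in (.1433,.1438,.1443,.1448,.1453):
    arm.move_linear([x,y,z],rate=.02); arm.wait(.06); s=monitor.sense(); fz=s['wrist_force'][2]+2; print(z,s['ee_pos'].round(4),round(fz,2))
    if fz<-4: break
z=s['ee_pos'][2]-.0007
arm.move_linear([x,y,z],rate=.02); arm.wait(.1); print(monitor.sense()['wrist_force'])
claw.grip(.085); arm.wait(.3)
print(monitor.sense()['wrist_force'])
arm.move_linear([x,y,.25],rate=.12); arm.move_linear([.55,.19,.28],rate=.2); arm.wait(.4)
c=eyes.camera('scene'); w=eyes.camera('wrist'); t=eyes.camera('top'); s=monitor.sense(); print(s['t'])
for cc,n in((c,'s9.png'),(t,'t9.png'),(w,'w9.png')): save(cc,n)
a=cv2.resize(c['color'][150:290,330:430,::-1],(400,560),interpolation=2)
b=cv2.resize(w['color'][140:280,230:330,::-1],(400,560),interpolation=2)
cv2.imwrite('pics/j9.png',np.hstack([a,b]))
for z,l in((.110,'rim'),(.189,'cap')): print(l,proj(c,[x,y,z])-[330,150])
for q in['bottle','tumbler','jar']: print(q,[(np.round(k['box']).tolist(),round(k['confidence'],2)) for k in eyes.boxes_of(q,'top')])
E
```

```text
0.1433 [0.5901 0.1717 0.1433] 6.7
0.1438 [0.59   0.1717 0.1437] 5.69
0.1443 [0.59   0.1717 0.1443] 5.52
0.1448 [0.5899 0.1717 0.1446] 3.6
0.1453 [0.5898 0.1717 0.1447] -1.34
[-0.35981641  0.79199656  3.45119629]
[-0.14217371  0.12716503  0.22734737]
39.3833
rim [58.84022101 60.03764731]
cap [66.20834145 26.90607484]
bottle [([257.0, 115.0, 290.0, 162.0], 0.58)]
tumbler [([258.0, 240.0, 288.0, 271.0], 0.56)]
jar [([407.0, 192.0, 433.0, 218.0], 0.72)]
```

View pics/j9.png

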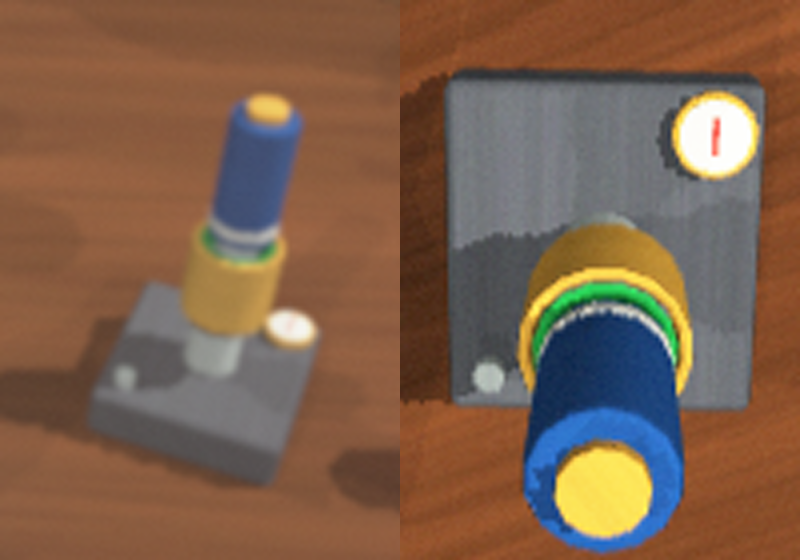

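```bash
python3 - <<'E'
from h import *
print(monitor.sense()['t'],monitor.sense()['wrist_force']); print(arm.sign_off())
E
```

```text
39.5333 [ 0.08642258 -0.15372974 -0.37097315]
the job is handed in; nothing more can be done
None
```

I carried out the recharge and handed the job in at about 39.5 s. No verdict is reported, so what follows is from my own checks.

- **Sleeve:** I gripped it and drew it down to its hard stop (about 14 N), then let go. The picture afterwards showed it staying back with the pin up.
- **Canister:** I took the larger one from the rest. In two camera views it was held upright and centred.
- **Pressing in:** I lowered the plug with 4–7 N over about 18.5 mm to a hard stop, peaking at about 12 N at the wrist. That is under both the 15 N guideline and the 20 N limit.
- **Lock:** The last pictures show the sleeve forward and the canister upright and released. A light tug moved it about 1.4 mm and then it held.
- **Pin depth:** I can't read the pin directly. From the travel I estimate it rests at about -11 to -12 mm, so the margin to the -10 mm limit is only 1–2 mm.
- **Bystanders:** The bottle, tumbler and jar boxes in the top view are within 1–4 px of where they started, which is within detector noise.

No check failed.

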